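# Lap a metal sample on the sprung stand

## Task

Press the orange locking plunger of the lapping stand fully home. Then take the lapping block by its wooden grip, set it flat on the yellow-marked end of the steel sample and sweep it along to the blue-marked end in an unbroken stroke, pressing steadily so that the sprung cradle stays about half-way down its travel, never light and never near its stop, and lifting off only at the blue end. Finally set the block gently back down flat in its blue tray, and leave the other things on the bench alone.

Things in the scene. Friction and masses are not known exactly. Their poses are not given: they have to be found in the camera images.
- stand: Grey lapping stand, fixed; base 110 (x) x 240 (y) x 28 mm high, origin under its centre, z up. Sample and stroke run along its y axis: a yellow stripe across the base marks the -y end (start), a blue stripe the +y end (finish). Yaw varies by up to 0.5 rad; stand and tray may swap sides. A 60 x 60 mm lug, 40 mm high, centred at x = -85 mm, carries the plunger.
- sample_mid (a point): Centre of the top face of the steel sample bar, 40 (x) x 180 (y) x 20 mm, held in the sprung cradle with its axes along the stand's; 72 mm above the bench when unloaded. It goes down with the cradle. The sample stands 12 mm proud of the two dark jaws (outer faces at x = +-34 mm) beside it.
- sample_start (a point): Point on the sample's top face, 55 mm from its middle towards the yellow end: put the centre of the block's underside here to begin (the block is then level with the sample's end).
- sample_end (a point): The like point 55 mm from the middle towards the blue end: the stroke finishes with the block's underside centred here.
- cradle (a joint): How far the sprung cradle with the sample is pressed straight down, m: 0 unloaded, 0.012 at its hard stop. It yields from about 2.6 N of load on the sample and sinks 1 mm for each further 1.2 N (half-way, 6 mm: about 10 N, of which the block's own weight gives about 2 N); it springs back by itself. The block's weight alone hardly moves it.
- plunger (a joint): How far the orange locking plunger is pressed straight down, m: 0 proud (as it starts), 0.008 fully home. It slides against about 4 N of friction and stays where it is left.
- plunger_top (a point): Centre of the flat top of the orange plunger, a 34 mm disc, on the stand's -x side, 85 mm from the stand's middle; 72 mm above the bench when proud, 64 mm when home. It stands in a 44 mm steel collar whose top is 50 mm above the bench.
- block: Loose lapping block, about 220 g: flat foot 44 (x) x 70 (y) x 25 mm high, black lapping face below, aluminium above; on it a wooden grip rib 20 mm thick (x), 60 mm long (y), 32 mm high: 57 mm in all. Origin: centre of the underside, z up. Pinch the rib across its 20 mm (along x). A half turn makes no difference. On the sample its long way goes along the sample.
- tray: Blue open tray, fixed to the bench, 140 (x) x 180 (y) mm outside, walls 4 mm thick and 22 mm high, inner floor 4 mm above the bench. Origin under its centre. The block starts in it and must be put back in it.
- jar0: Bystander: white sample jar with blue cap, 56 mm across, 60 mm high, at the far side of the bench.
- jar1: Bystander: another such jar.
- jar2: Bystander: another such jar.
- disc0: Bystander: steel sample disc, 40 mm across, 25 mm high.
- disc1: Bystander: copper sample disc, 40 mm across, 25 mm high.
- brush: Bystander: hand brush lying at the left of the bench.
Mind the look-alikes: they are no part of the job. What is meant by the block is not red, and is the larger of those in its own colour. There is more than one size of the tray; the job needs the smaller.

How it is judged:
On the way, in this order (a step that is already met when the one before it is completed fails the run):
1. the locking plunger is pressed fully home (value of joint plunger above 0.0065 m), for 0.2 s.
2. the block lies flat on the yellow end of the sample (underside centre at least 43 mm from the middle, within 16 mm of the centre line) and presses the cradle down by 2 to 8.5 mm (value of joint cradle between 0.002 and 0.0085 m and x of block in the frame of sample_mid between -0.016 and 0.016 m and z of block in the frame of sample_mid between -0.004 and 0.005 m and angle between block's own z axis and vertical below 0.12 rad and y of block in the frame of sample_mid between -0.08 and -0.043 m), for 0.15 s.
3. the block passes the middle of the sample, still flat on it and pressing the cradle down by 2 to 8.5 mm (value of joint cradle between 0.002 and 0.0085 m and x of block in the frame of sample_mid between -0.016 and 0.016 m and z of block in the frame of sample_mid between -0.004 and 0.005 m and angle between block's own z axis and vertical below 0.12 rad and y of block in the frame of sample_mid between -0.012 and 0.012 m).
4. the block reaches the blue end (at least 43 mm past the middle), still flat and pressing by 2 to 8.5 mm (value of joint cradle between 0.002 and 0.0085 m and x of block in the frame of sample_mid between -0.016 and 0.016 m and z of block in the frame of sample_mid between -0.004 and 0.005 m and angle between block's own z axis and vertical below 0.12 rad and y of block in the frame of sample_mid between 0.043 and 0.08 m), for 0.1 s.
At the end, for the whole second after the job is handed in: The block lies released and at rest flat on the tray's floor (tilt under 0.08 rad, inside the walls), the plunger is still home (at least 6.5 of 8 mm), and the cradle is unloaded (pressed less than 1 mm) (x of block in the frame of tray between -0.06 and 0.06 m and y of block in the frame of tray between -0.08 and 0.08 m and z of block in the frame of tray between 0 and 0.01 m and angle between block's own z axis and vertical below 0.08 rad and linear speed of block below 0.02 m/s and angular speed of block below 0.1 rad/s and value of joint plunger above 0.0065 m and value of joint cradle below 0.001 m); the robot touches nothing.
It fails at once if the cradle is pressed close to its hard stop (more than 9.5 of 12 mm) (value of joint cradle above 0.0095 m).
It fails at once if the block is lifted, set down or hovers less than 25 mm above the middle part of the sample (within 33 mm of its middle), or slides there without pressing: the cradle less than 1 mm down (x of block in the frame of sample_mid between -0.035 and 0.035 m and y of block in the frame of sample_mid between -0.033 and 0.033 m and z of block in the frame of sample_mid below 0.025 m and value of joint cradle below 0.001 m).
It fails at once if the block is dropped into the tray (faster than 0.45 m/s within 25 mm of its floor) (x of block in the frame of tray between -0.06 and 0.06 m and y of block in the frame of tray between -0.08 and 0.08 m and z of block in the frame of tray below 0.03 m and linear speed of block above 0.45 m/s).
It fails at once if a jar, sample disc or the brush is shifted by more than 30 mm or a jar tipped (distance of any of jar0, jar1, jar2, disc0, disc1, brush from where it was at the start of the episode above 0.03 m or angle between any of jar0, jar1, jar2's own z axis and vertical above 0.5 rad).
It also fails if it takes over 69 s, if anything falls off the work surface, if the arm or the gripper's body presses on something with over 40 N, if the wrist force passes 120 N, or if a joint passes its speed limit or range.

## Robot

A 6-joint arm with a two-finger parallel gripper is mounted at the origin on the work surface. World frame = base frame: x ahead of the robot, y to its left, z up, the work surface at z = 0. Lengths are in m, angles in rad, forces in N, time in s.
With the tool pointing down it reaches from about 0.425 to 1.125 m from the base axis. Payload 14.9 kg.
Tool frame: the origin (TCP) lies at the very end of the fingers, on their centre line; the grasp point (between the pads) lies arm.grip_depth behind it (arm.grip_depth is the distance from the TCP to the grasp point, in m); z points along the fingers, y is the line along which they close (so a half turn about z gives the same grasp; the last joint's range is limited). The gripper opens to 91 mm and grips with 3 to 60 N. Pads are 32 mm wide; open, the fingers measure 118 mm over their backs; the gripper's body (76 mm by 178 mm) begins 60 mm behind the grasp point.
Start: joints at [-1.211, 0.379, 1.734, -0, 1.028, -0.033], TCP at [0.268, -0.647, 0.174] pointing down, gripper open.
Joint ranges: [-2.77, 2.77], [-0.74, 2.19], [0, 2.66], [-1.06, 4.2], [0.31, 2.87], [-3.08, 3.08]. Speed limits (rad/s): [1.89, 1.89, 2.39, 3.14, 3.14, 3.14].

## Interface

Orientations are given as a unit quaternion [x, y, z, w].
In Python, from station import arm gives the robot as it stands.
- The arm moves only by the tool servo_tool, never from a script. Its argument "plan" is a list of rows, each an object with "linear": the shift along the world's x, y, z in cm, a list of three; "delta_rot": the turn, a rotation vector about the world's x, y, z in degrees, a list of three. A call has 1 to 20 rows; each row shifts and turns the commanded pose from where the row before left it; what a row does not reach is not made up. A row lasts 1/8 s, in which the tool goes at most 62.5 mm and 10.7 degrees, less where a joint would pass 70% of its speed; a pose out of reach is approached as far as the arm can. A call is refused whole if a number of a shift passes 6.25 or a number of a turn 10.7, either way. A call with a gripper value outside its range is refused whole. "gripper" is the gripper command: -1 is shut, 1 is fully open, values between are in proportion, set as the call begins (left out, the last holds). The fingers move at their own pace and stop on an object; "force" is the grip in N (left out, the last holds). Time passes only in rows, so rows that do not move let the fingers close. It gives the time, the measured TCP pose, the force, the opening and the grip force at its end, in the units of the state.
- arm.get_state(): the state, without advancing time (a new reading comes with each control period).
- arm.get_image(name): name is "scene" or "top"; returns a dict with "pixels" (480x640x3 uint8, blue, green, red), "vfov" (degrees; the focal length in pixels is half the picture's height over the tangent of half this angle, whatever the lens; pixels are square), "cx", "cy" (the principal point, pixels), "k1" (the pictures are not rectified: a ray, as slopes to the right and down, at radius r is drawn at 1 + k1 r^2 times it, then the intrinsics apply), "rvec" (rotation vector, rad) and "tvec" (3), from world to camera coordinates, as OpenCV has them. Camera axes: x right, y down, z forward; pixel columns grow to the right and rows downward; lengths in m; the calibration is good to about 2 mm. A picture is of the moment at which its call begins. There is no depth.
- arm.sign_off(): hands the job in; it is judged then, once.
The state is a dict: "clock": time; "joint_pos": joint angles; "qvel": joint speeds; "joint_efforts": joint torques, N m; "eef_pos": TCP position; "eef_rot": TCP orientation; "force": force on the tool from outside, world axes, zero at the start; "moment": the same for the moment, N m; "width": finger opening in m; "grip_force": force on a finger pad.
Only numpy, scipy, OpenCV 4.12 (cv2) and the standard library are available. Lean on these libraries where they do the work, as an engineer would, in place of code of your own. Each camera call takes 0.05 s, during which the arm holds its last target. There are 200 camera calls.

## Working session

There is one attempt and no reset: what is moved stays moved. The work goes in short steps, Python scripts to look and compute and a tool call to move; the robot and the scene stay as the last step left them, time stands still between calls to the robot, and variables do not carry over. Pictures are saved under pics/ and viewed, at most 10 in all, crops included, and the job is handed in when it is done.

Besides the shell and the picture viewer there is one more tool, called after "Call:" as a command line: name --argument value ..., lists and objects as JSON in quotes. servo_tool: Moves the arm, as the interface text tells. Its arguments: {"type":"object","properties":{"plan":{"type":"array","items":{"type":"object","properties":{"linear":{"type":"array","items":{"type":"number"}},"delta_rot":{"type":"array","items":{"type":"number"}}}}},"gripper":{"type":"number"},"force":{"type":"number"}},"required":["plan"]}

```bash
mkdir -p pics
python3 - <<'E'
from station import arm
import cv2,pickle
for n in("top","scene"):
    i=arm.get_image(n); cv2.imwrite(f"pics/{n}0.png",i["pixels"]); pickle.dump(i,open(f"{n}0.pkl","wb"))
    print(n,i["vfov"],i["cx"],i["cy"],i["k1"],i["rvec"],i["tvec"])
print(arm.get_state(),arm.grip_depth)
E
```

```text
top 53.550249964384854 320.7039561543956 243.033641047925 0.04397259799813167 [ 2.16739987 -2.17523921  0.15603628] [0.08147177 0.50083706 0.94260932]
scene 57.074240970009825 314.65398593187535 243.50045986085993 0.028592966817521076 [ 1.41987519  2.05749289 -0.96028088] [ 0.09272432 -0.25710359  1.4170646 ]
{'clock': 0.1, 'joint_pos': array([-1.21129243e+00,  3.79354484e-01,  1.73469577e+00, -7.56786033e-06,
        1.02851156e+00, -3.32843192e-02]), 'qvel': array([-0.00098767, -0.0007521 , -0.00040525,  0.00026501,  0.00050073,
        0.00073952]), 'joint_efforts': array([-2.98487277e-03, -7.65052772e+01, -4.35296416e+01,  6.51551387e-02,
        3.98408831e-02, -4.76358332e-05]), 'eef_pos': array([ 0.26780469, -0.64633297,  0.17346819]), 'eef_rot': array([ 9.80776088e-01,  1.95135927e-01, -8.18865210e-05, -4.77620118e-04]), 'force': array([-0.3667398 ,  0.3047263 , -0.29171513]), 'moment': array([0.02319709, 0.01464511, 0.01538933]), 'grip_force': 0.0, 'width': 0.09146996198045398} 0.0188
```

View pics/top0.png

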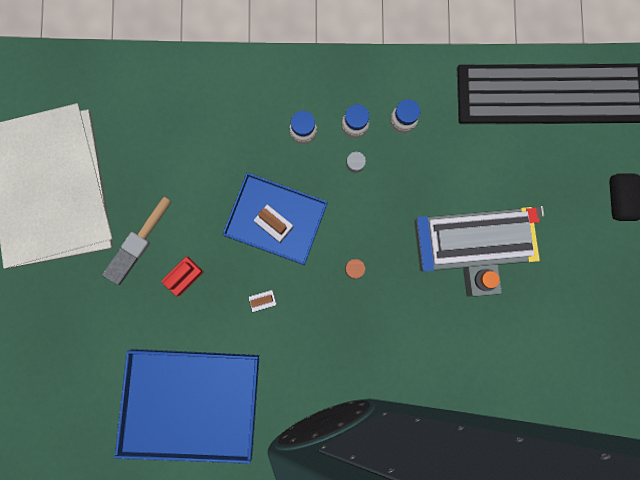

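View pics/scene0.png

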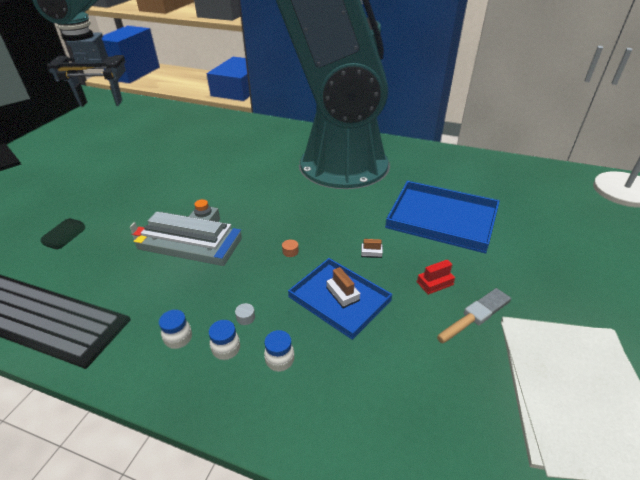

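Top view: the candidates for the block are the wooden-gripped one at (273,222), a smaller wooden-gripped one at (262,300) and a red one at (182,276). The trays are a small one at (275,218) and a large one at (188,405). I choose the block at (273,222), in the small tray. The stand's yellow end is at (530,235), its blue end at (426,243) and the plunger at (487,280).

```bash
cat > h.py <<'E'
import cv2,pickle,numpy as np
def ray(i,uv):
    f=240/np.tan(np.radians(i["vfov"])/2)
    K=np.array([[f,0,i["cx"]],[0,f,i["cy"]],[0,0,1]])
    n=cv2.undistortPoints(np.array(uv,float).reshape(-1,1,2),K,np.array([i["k1"],0,0,0,0.]))[:,0]
    R=cv2.Rodrigues(np.array(i["rvec"],float))[0]; t=np.array(i["tvec"],float)
    return -R.T@t,(R.T@np.c_[n,np.ones(len(n))].T).T
def onz(i,uv,z):
    c,d=ray(i,uv); return c+d*((z-c[2])/d[:,2])[:,None]
def blob(i,lo,hi,box):
    h=cv2.cvtColor(i["pixels"],cv2.COLOR_BGR2HSV); m=cv2.inRange(h,np.array(lo),np.array(hi))
    k=np.zeros_like(m);x0,y0,x1,y1=box;k[y0:y1,x0:x1]=m[y0:y1,x0:x1]
    cs,_=cv2.findContours(k,cv2.RETR_EXTERNAL,cv2.CHAIN_APPROX_NONE)
    return max(cs,key=cv2.contourArea)
def rect(i,c,z):
    p=onz(i,c[:,0].astype(float),z)[:,:2]
    (a,b,g)=cv2.minAreaRect((p*1000).astype(np.float32)); return np.round(a,1),np.round(b,1),round(g,1)
E
python3 - <<'E'
from h import *
T=pickle.load(open("top0.pkl","rb"));S=pickle.load(open("scene0.pkl","rb"))
print("cam",ray(T,[[320,240]])[0],ray(S,[[320,240]])[0])
for n,i,bx in(("top",T,(470,262,510,300)),("scn",S,(185,195,220,225))):
    c=blob(i,(4,150,150),(18,255,255),bx); print("plunger",n,rect(i,c,.072),cv2.boundingRect(c))
for n,i,bx in(("top",T,(250,195,300,245)),("scn",S,(325,260,365,310))):
    c=blob(i,(5,80,40),(20,255,200),bx); print("rib",n,rect(i,c,.061),cv2.boundingRect(c),cv2.contourArea(c))
c=blob(T,(100,120,60),(125,255,255),(210,160,340,280)); print("tray",rect(T,cv2.convexHull(c),.022))
c=blob(T,(100,120,60),(125,255,255),(410,205,440,280)); print("bluestripe",rect(T,c,.028))
c=blob(T,(22,120,100),(35,255,255),(515,200,545,270)); print("yellow",rect(T,c,.028))
a=T["pixels"][195:305,405:555];b=T["pixels"][165:275,215:335]
o=np.zeros((600,800,3),np.uint8)
r=cv2.resize(a,None,fx=3,fy=3,interpolation=2);o[:330,:450]=r
r=cv2.resize(b,None,fx=2.9,fy=2.9,interpolation=2);o[:r.shape[0],452:452+r.shape[1]]=r
s=S["pixels"][190:270,120:260];r=cv2.resize(s,None,fx=3.2,fy=3.2,interpolation=2);o[335:335+r.shape[0],:r.shape[1]]=r
s=S["pixels"][255:340,280:400];r=cv2.resize(s,None,fx=2.8,fy=2.8,interpolation=2);o[335:335+r.shape[0],455:455+r.shape[1]]=r
cv2.imwrite("pics/crop1.png",o)
E
```

```text
cam [0.38573986 0.10355289 0.99321161] [1.18802195 0.37472539 0.72866787]
plunger top (array([ 425. , -248.3]), array([29. , 31.3]), 87.3) (483, 271, 16, 17)
plunger scn (array([ 427.2, -246.5]), array([31.1, 32. ]), 20.0) (195, 199, 13, 8)
rib top (array([542.2, 176.4]), array([60.8, 19.5]), 51.0) (258, 209, 28, 25) 263.5
rib scn (array([557.1, 182. ]), array([77. , 29.7]), 49.8) (334, 268, 20, 27) 282.5
tray (array([555. , 173.5]), array([180.6, 141. ]), 69.8)
bluestripe (array([ 500.6, -134.4]), array([113.2,  22.2]), 5.0)
yellow (array([ 502.5, -351.7]), array([78.5, 21.7]), 4.6)
```

View pics/crop1.png

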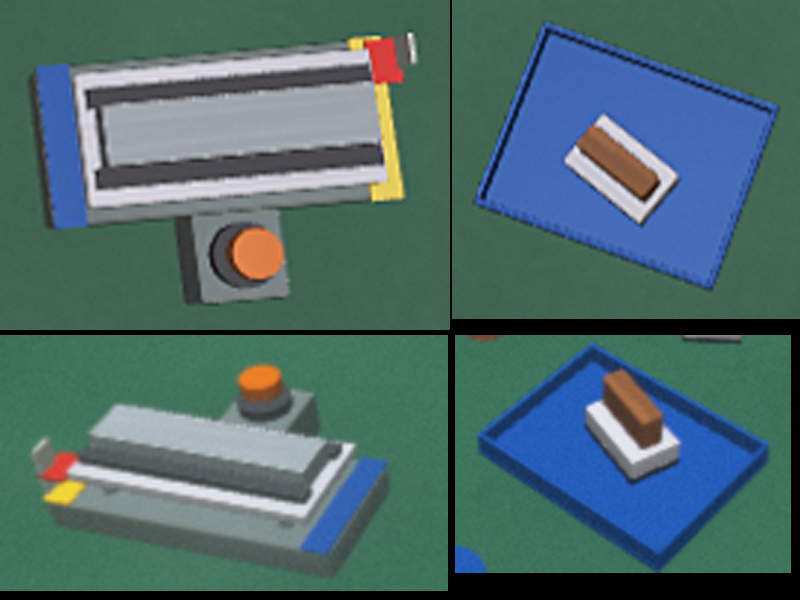

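Crop: the chosen block (white foot, wooden rib) stands inside the small tray. The stand's plunger, sample, jaws and stripes are all clear. Sizes agree with the text: rib 60.8x19.5, tray 180.6x141, stand yaw about 5°. I'll go to the plunger first.

Call:
servo_tool --plan '[{"linear": [1.76, 4.44, -0.5], "delta_rot": [0, 0, 3]}, {"linear": [1.76, 4.44, -0.5], "delta_rot": [0, 0, 3]}, {"linear": [1.76, 4.44, -0.5], "delta_rot": [0, 0, 3]}, {"linear": [1.76, 4.44, -0.5], "delta_rot": [0, 0, 3]}, {"linear": [1.76, 4.44, -0.5], "delta_rot": [0, 0, 3]}, {"linear": [1.76, 4.44, -0.5], "delta_rot": [0, 0, 3]}, {"linear": [1.76, 4.44, -0.5], "delta_rot": [0, 0, 3]}, {"linear": [1.76, 4.44, -0.5], "delta_rot": [0, 0, 3]}, {"linear": [1.76, 4.44, -0.5], "delta_rot": [0, 0, 3]}, {"linear": [0, 0, 0]}, {"linear": [0, 0, 0]}]' --gripper -1 --force 40

```text
$.plan[9]: bad value
```

Run:
```python
from h import *
T=pickle.load(open("top0.pkl","rb"));S=pickle.load(open("scene0.pkl","rb"))
p=onz(T,[[439.3,230],[440.3,250],[531,221.7],[532.3,243.3]],.072)*1000
print(p.round(1),p.mean(0))
# scene crop corners of sample top: offset (120,190), scale 3.2, y0 335
q=np.array([[113,406],[90,432],[325,438],[307,472]],float); q=np.c_[q[:,0]/3.2+120,(q[:,1]-335)/3.2+190]
p=onz(S,q,.072)*1000; print(p.round(1),p.mean(0))
c=blob(T,(0,0,150),(180,70,255),(245,195,305,250)); print("foot",rect(T,c,.029))
```

```text
[[ 521.2 -152.4   72. ]
 [ 481.8 -153.    72. ]
 [ 537.3 -333.1   72. ]
 [ 494.6 -333.2   72. ]] [ 508.7184552  -242.91515331   72.        ]
[[ 502.9 -331.5   72. ]
 [ 536.9 -327.4   72. ]
 [ 481.6 -154.2   72. ]
 [ 522.  -145.8   72. ]] [ 510.85218091 -239.74044413   72.        ]
foot (array([543.9, 177.6]), array([69.4, 43.8]), 50.8)
```

Call:
servo_tool --plan '[{"linear": [1.76, 4.44, -0.5], "delta_rot": [0, 0, 3]}, {"linear": [1.76, 4.44, -0.5], "delta_rot": [0, 0, 3]}, {"linear": [1.76, 4.44, -0.5], "delta_rot": [0, 0, 3]}, {"linear": [1.76, 4.44, -0.5], "delta_rot": [0, 0, 3]}, {"linear": [1.76, 4.44, -0.5], "delta_rot": [0, 0, 3]}, {"linear": [1.76, 4.44, -0.5], "delta_rot": [0, 0, 3]}, {"linear": [1.76, 4.44, -0.5], "delta_rot": [0, 0, 3]}, {"linear": [1.76, 4.44, -0.5], "delta_rot": [0, 0, 3]}, {"linear": [1.76, 4.44, -0.5], "delta_rot": [0, 0, 3]}, {"linear": [0, 0, 0], "delta_rot": [0, 0, 0]}, {"linear": [0, 0, 0], "delta_rot": [0, 0, 0]}]' --gripper -1 --force 40

```text
clock: 1.48
eef_pos: [0.4264, -0.2473, 0.1291]
eef_rot: [0.908, 0.419, -0.0, 0.0]
force: [0.4, 0.1, -0.2]
width: 0.0006
grip_force: 0.0
```

Call:
servo_tool --plan '[{"linear": [0, 0, -1.5], "delta_rot": [0, 0, 0]}, {"linear": [0, 0, -1.5], "delta_rot": [0, 0, 0]}, {"linear": [0, 0, -1.5], "delta_rot": [0, 0, 0]}, {"linear": [0, 0, -0.7], "delta_rot": [0, 0, 0]}, {"linear": [0, 0, -0.3], "delta_rot": [0, 0, 0]}, {"linear": [0, 0, -0.2], "delta_rot": [0, 0, 0]}, {"linear": [0, 0, -0.2], "delta_rot": [0, 0, 0]}, {"linear": [0, 0, -0.2], "delta_rot": [0, 0, 0]}, {"linear": [0, 0, -0.2], "delta_rot": [0, 0, 0]}, {"linear": [0, 0, -0.1], "delta_rot": [0, 0, 0]}, {"linear": [0, 0, 0], "delta_rot": [0, 0, 0]}]'

```text
clock: 2.85
eef_pos: [0.4263, -0.2471, 0.065]
eef_rot: [0.908, 0.419, -0.0, -0.0]
force: [-0.4, 0.0, -0.6]
width: 0.0005
grip_force: 0.0
```

Call:
servo_tool --plan '[{"linear": [0, 0, -0.1], "delta_rot": [0, 0, 0]}, {"linear": [0, 0, -0.1], "delta_rot": [0, 0, 0]}, {"linear": [0, 0, -0.1], "delta_rot": [0, 0, 0]}]'

```text
clock: 3.22
eef_pos: [0.4263, -0.2471, 0.062]
eef_rot: [0.908, 0.419, -0.0, -0.0]
force: [0.2, 0.0, 0.3]
width: 0.0004
grip_force: 0.0
```

Run:
```python
from station import arm
import cv2,numpy as np
o=np.zeros((600,800,3),np.uint8)
a=arm.get_image("top")["pixels"][170:310,390:560];b=arm.get_image("scene")["pixels"][150:270,110:280]
r=cv2.resize(a,None,fx=2.3,fy=2.3,interpolation=2);o[:r.shape[0],:r.shape[1]]=r
r=cv2.resize(b,None,fx=2.3,fy=2.3,interpolation=2);o[324:324+r.shape[0],:r.shape[1]]=r
cv2.imwrite("pics/c2.png",o[:,:400]);print(arm.get_state()["force"],arm.get_state()["eef_pos"])
```

```text
[-0.49584535 -0.12092822  0.01913464] [ 0.42627307 -0.24707697  0.0618929 ]
```

View pics/c2.png

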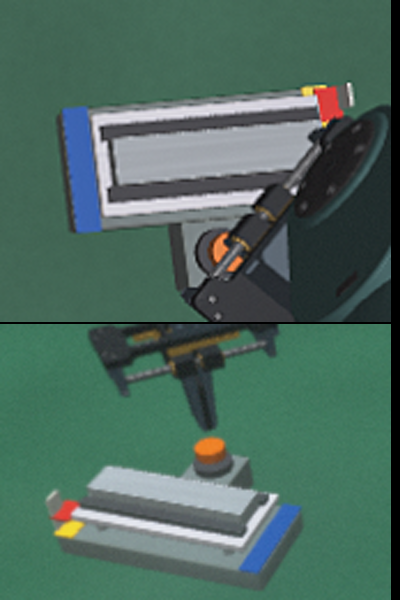

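Run:
```python
from h import *
T=pickle.load(open("top0.pkl","rb"));S=pickle.load(open("scene0.pkl","rb"))
for i in(T,S):
    f=240/np.tan(np.radians(i["vfov"])/2);K=np.array([[f,0,i["cx"]],[0,f,i["cy"]],[0,0,1]])
    print(cv2.projectPoints(np.array([[.4263,-.2471,z] for z in(.05,.062,.072,.09,.11)]),np.array(i["rvec"]),np.array(i["tvec"]),K,np.array([i["k1"],0,0,0,0.]))[0][:,0].round(1))
# start pose, tip check
    print(cv2.projectPoints(np.array([.2678,-.6463,.1735]),np.array(i["rvec"]),np.array(i["tvec"]),K,np.array([i["k1"],0,0,0,0.]))[0][:,0].round(1))
print(onz(S,[[199,195.5]],.062),onz(S,[[199,195.5]],.09))
```

```text
[[485.7 278.8]
 [487.9 278.6]
 [489.8 278.3]
 [493.4 277.9]
 [497.6 277.4]]
[[761.5 371.5]]
[[202.6 209.1]
 [201.7 205.4]
 [201.  202.2]
 [199.7 196.4]
 [198.2 189.9]]
[[105.9 116.9]]
[[ 0.38975392 -0.27854388  0.062     ]] [[ 0.42328111 -0.25110662  0.09      ]]
```

Run:
```python
from station import arm
import cv2,numpy as np
a=arm.get_image("top")["pixels"][240:310,450:550];b=arm.get_image("scene")["pixels"][145:235,140:240]
o=np.zeros((600,800,3),np.uint8)
r=cv2.resize(a,None,fx=4,fy=4,interpolation=2);o[:r.shape[0],:r.shape[1]]=r
r=cv2.resize(b,None,fx=4,fy=4,interpolation=2);o[:r.shape[0],400:]=r
cv2.imwrite("pics/c3.png",o[:362])
```

```text
(no output)
```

View pics/c3.png

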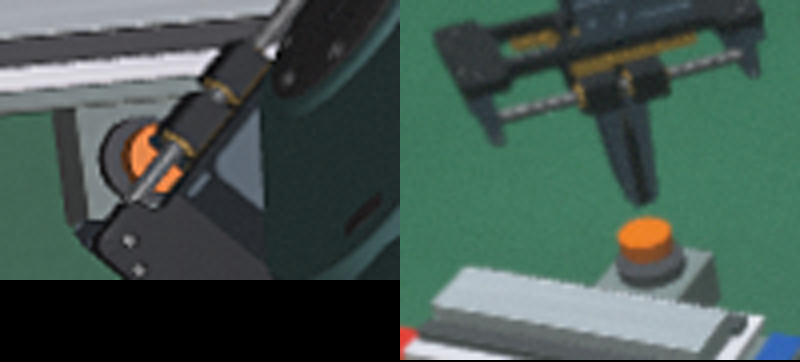

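Both views put the tip right above the plunger, but about 30 mm higher than the reading says: scene pixel (200.7,196), against (201.7,205) expected. I'll lower under force control.

Call:
servo_tool --plan '[{"linear": [0, 0, -0.5], "delta_rot": [0, 0, 0]}, {"linear": [0, 0, -0.5], "delta_rot": [0, 0, 0]}, {"linear": [0, 0, -0.3], "delta_rot": [0, 0, 0]}, {"linear": [0, 0, -0.2], "delta_rot": [0, 0, 0]}]'

```text
clock: 3.92
eef_pos: [0.4262, -0.247, 0.0467]
eef_rot: [0.908, 0.419, -0.0, -0.0]
force: [-0.4, 0.7, -0.4]
width: 0.0006
grip_force: 0.0
```

Call:
servo_tool --plan '[{"linear": [0, 0, -0.2], "delta_rot": [0, 0, 0]}]'

```text
clock: 4.05
eef_pos: [0.4263, -0.2471, 0.0449]
eef_rot: [0.908, 0.419, -0.0, -0.0]
force: [0.8, 0.3, 0.3]
width: 0.0004
grip_force: 0.0
```

Call:
servo_tool --plan '[{"linear": [0, 0, -0.2], "delta_rot": [0, 0, 0]}]'

```text
clock: 4.18
eef_pos: [0.4264, -0.2471, 0.0429]
eef_rot: [0.908, 0.419, 0.0, 0.0]
force: [0.4, -0.3, 0.4]
width: 0.0007
grip_force: 0.0
```

Call:
servo_tool --plan '[{"linear": [0, 0, -0.2], "delta_rot": [0, 0, 0]}]'

```text
clock: 4.3
eef_pos: [0.4264, -0.2471, 0.041]
eef_rot: [0.908, 0.419, 0.0, 0.0]
force: [-0.7, 0.5, -0.0]
width: 0.0004
grip_force: 0.0
```

Call:
servo_tool --plan '[{"linear": [0, 0, -0.2], "delta_rot": [0, 0, 0]}]'

```text
clock: 4.42
eef_pos: [0.4264, -0.2471, 0.0389]
eef_rot: [0.908, 0.419, 0.0, 0.0]
force: [0.5, -1.0, 0.0]
width: 0.0003
grip_force: 0.0
```

Call:
servo_tool --plan '[{"linear": [0, 0, -0.2], "delta_rot": [0, 0, 0]}]'

```text
clock: 4.55
eef_pos: [0.4264, -0.2471, 0.0369]
eef_rot: [0.908, 0.419, 0.0, 0.0]
force: [0.0, -0.2, -0.2]
width: 0.0005
grip_force: 0.0
```

Call:
servo_tool --plan '[{"linear": [0, 0, -0.2], "delta_rot": [0, 0, 0]}]'

```text
clock: 4.68
eef_pos: [0.4263, -0.2471, 0.0349]
eef_rot: [0.908, 0.419, -0.0, -0.0]
force: [-0.0, -0.3, 0.5]
width: 0.0002
grip_force: 0.0
```

Run:
```python
from station import arm
import cv2,numpy as np
a=arm.get_image("top")["pixels"][240:310,450:550];b=arm.get_image("scene")["pixels"][145:235,140:240]
o=np.zeros((600,800,3),np.uint8)
r=cv2.resize(a,None,fx=4,fy=4,interpolation=2);o[:r.shape[0],:r.shape[1]]=r
r=cv2.resize(b,None,fx=4,fy=4,interpolation=2);o[:r.shape[0],400:]=r
cv2.imwrite("pics/c4.png",o[:362])
```

```text
(no output)
```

View pics/c4.png

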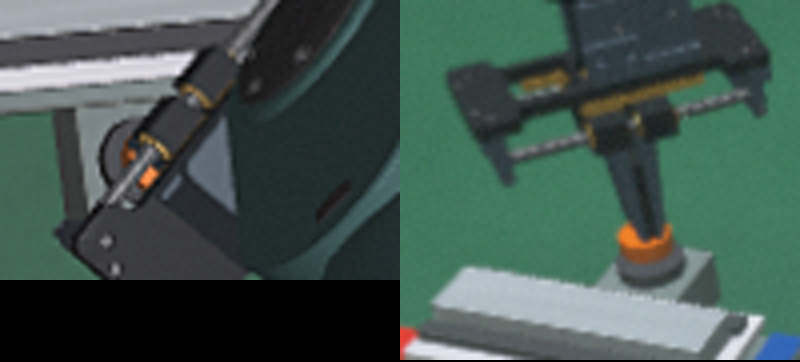

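The tip has reached the plunger's disc in the scene view, at about (202,205), and no force shows yet. I'll go on in small steps and watch the force and the orange outline.

Call:
servo_tool --plan '[{"linear": [0, 0, -0.2], "delta_rot": [0, 0, 0]}]'

```text
clock: 4.9
eef_pos: [0.4265, -0.2472, 0.0331]
eef_rot: [0.908, 0.419, 0.0, 0.0]
force: [-0.4, -0.8, 0.4]
width: 0.0002
grip_force: 0.0
```

Call:
servo_tool --plan '[{"linear": [0, 0, -0.2], "delta_rot": [0, 0, 0]}]'

```text
clock: 5.03
eef_pos: [0.4264, -0.2471, 0.0309]
eef_rot: [0.908, 0.419, 0.0, 0.0]
force: [-1.0, 0.4, -0.1]
width: 0.0005
grip_force: 0.0
```

Run:
```python
from station import arm
from h import *
S0=pickle.load(open("scene0.pkl","rb"));i=arm.get_image("scene")
for k in (S0,i):
    c=blob(k,(4,150,110),(18,255,255),(185,190,225,225))[:,0]
    print(cv2.boundingRect(c),{int(x):(int(c[c[:,0]==x,1].min()),int(c[c[:,0]==x,1].max())) for x in sorted(set(c[:,0]))})
print(arm.get_state()["joint_efforts"])
```

```text
(195, 199, 13, 11) {195: (202, 206), 196: (201, 208), 197: (201, 209), 198: (200, 209), 199: (200, 209), 200: (200, 209), 201: (199, 209), 202: (199, 209), 203: (200, 209), 204: (200, 209), 205: (200, 208), 206: (200, 207), 207: (202, 204)}
(195, 201, 12, 9) {195: (202, 206), 196: (201, 208), 197: (201, 209), 198: (203, 209), 199: (205, 209), 200: (206, 209), 201: (207, 209), 202: (207, 209), 203: (206, 209), 204: (206, 208), 205: (207, 208), 206: (206, 207)}
[ 5.27490070e-02 -5.63794219e+01 -2.98599923e+01  5.18833206e-02
  6.81377132e-02  3.09378474e-04]
```

Run:
```python
from h import *
T=pickle.load(open("top0.pkl","rb"));S=pickle.load(open("scene0.pkl","rb"))
def tri(a,b):
    c1,d1=ray(T,[a]);c2,d2=ray(S,[b]);d1=d1[0];d2=d2[0]
    s=np.linalg.lstsq(np.c_[d1,-d2],c2-c1,rcond=None)[0]
    p,q=c1+s[0]*d1,c2+s[1]*d2; print((p+q)/2,np.linalg.norm(p-q))
f=lambda x,y:(450+x/4,240+y/4); g=lambda x,y:(140+(x-400)/4,145+y/4)
print("c4 blocks");tri(f(178,105),g(633,123))
print("c4 body corner far (-y? end)");tri(f(80,235),g(450,80));tri(f(80,235),g(765,45))
for z in(.035,.062,.072,.08): print(z,onz(S,[g(650,241)],z),onz(S,[(98.5,103.5)],z+.1386))
```

```text
c4 blocks
[ 0.44379506 -0.22165454  0.16657911] 0.0028828127168047113
c4 body corner far (-y? end)
[ 0.43582419 -0.24632416  0.17771769] 0.1726281384478342
[ 0.38632606 -0.1620739   0.20074536] 0.0029025698232367685
0.035 [[ 0.39418731 -0.27067029  0.035     ]] [[ 0.19907309 -0.73369404  0.1736    ]]
0.062 [[ 0.42508615 -0.24554921  0.062     ]] [[ 0.24717824 -0.67977753  0.2006    ]]
0.072 [[ 0.43653017 -0.23624511  0.072     ]] [[ 0.26499496 -0.65980845  0.2106    ]]
0.08 [[ 0.44568538 -0.22880183  0.08      ]] [[ 0.27924833 -0.64383319  0.2186    ]]
```

The outline of the plunger hasn't changed, so the tip is not on it. The rendered tip may sit off from the reported TCP. I'll lift, look at the gripper in two yaws, and triangulate.

Call:
servo_tool --plan '[{"linear": [0, 0, 3], "delta_rot": [0, 0, 0]}, {"linear": [0, 0, 3], "delta_rot": [0, 0, 0]}, {"linear": [0, 0, 0], "delta_rot": [0, 0, 0]}]' --gripper 1

```text
clock: 5.45
eef_pos: [0.4276, -0.2479, 0.0929]
eef_rot: [0.908, 0.419, 0.001, 0.002]
force: [-0.8, 0.1, 0.2]
width: 0.0275
grip_force: 0.0
```

Run:
```python
from station import arm
import pickle
print(arm.get_state()["eef_pos"],arm.get_state()["joint_pos"])
pickle.dump([arm.get_image("top"),arm.get_image("scene")],open("r0.pkl","wb"))
```

```text
[ 0.42756765 -0.24788132  0.09286598] [-5.72560414e-01  1.78049509e-01  2.18412515e+00  8.20678541e-06
  7.75814659e-01  1.34176367e-01]
```

Call:
servo_tool --plan '[{"linear": [0, 0, 0], "delta_rot": [0, 0, 8.8]}, {"linear": [0, 0, 0], "delta_rot": [0, 0, 8.8]}, {"linear": [0, 0, 0], "delta_rot": [0, 0, 8.8]}, {"linear": [0, 0, 0], "delta_rot": [0, 0, 8.8]}, {"linear": [0, 0, 0], "delta_rot": [0, 0, 8.8]}, {"linear": [0, 0, 0], "delta_rot": [0, 0, 0]}]'

```text
clock: 6.3
eef_pos: [0.4258, -0.2467, 0.09]
eef_rot: [0.686, 0.728, -0.0, -0.001]
force: [-0.3, -0.3, -0.5]
width: 0.0911
grip_force: 0.0
```

Run:
```python
from station import arm
import pickle,cv2,numpy as np
print(arm.get_state()["eef_pos"],arm.get_state()["eef_rot"])
r=[arm.get_image("top"),arm.get_image("scene")];pickle.dump(r,open("r1.pkl","wb"))
q=pickle.load(open("r0.pkl","rb"))
t=[cv2.resize(k[0]["pixels"][195:295,440:573],(399,300),interpolation=2) for k in(q,r)]
s=[cv2.resize(k[1]["pixels"][120:220,130:263],(399,300),interpolation=2) for k in(q,r)]
cv2.imwrite("pics/c5.png",np.vstack([np.hstack(t),np.hstack(s)]))
```

```text
[ 0.42575747 -0.24674317  0.09001472] [ 6.85504404e-01  7.28068007e-01 -1.56837979e-04 -8.15114008e-04]
```

View pics/c5.png

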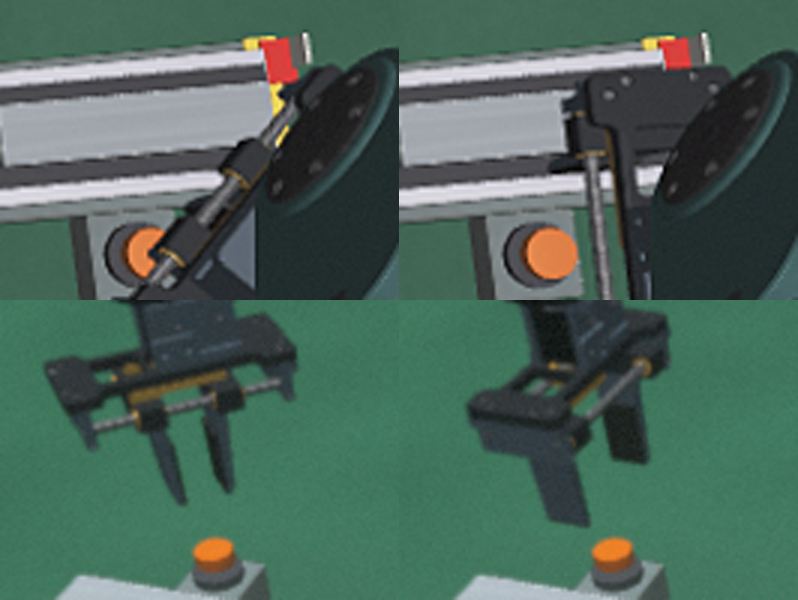

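Run:
```python
from h import *
from scipy.optimize import least_squares
S=pickle.load(open("scene0.pkl","rb"))
def proj(P,i=S):
    f=240/np.tan(np.radians(i["vfov"])/2);K=np.array([[f,0,i["cx"]],[0,f,i["cy"]],[0,0,1]])
    return cv2.projectPoints(np.array(P,float),np.array(i["rvec"]),np.array(i["tvec"]),K,np.array([i["k1"],0,0,0,0.]))[0][:,0]
def go(near,far,h,ang,rep):
    d=np.array([np.cos(np.radians(ang)),np.sin(np.radians(ang)),0])
    r=least_squares(lambda P:(proj([P+h*d,P-h*d])-[near,far]).ravel(),rep)
    print(r.x.round(3),"rep",rep,"res",r.fun.round(1))
    print(" rep proj",proj([np.array(rep)+h*d,np.array(rep)-h*d]).round(1),"meas",near,far)
for h in(.046,.052,.058):go((185.3,194),(207,173.3),h,4.5,[.4258,-.2467,.09])
go((191,187.3),(206.7,183.3),.020,-40.5,[.4276,-.2479,.0929])
go((80,104.5),(117,103),.052,-67.5,[.2678,-.6463,.1735])
```

```text
[ 0.516 -0.175  0.2  ] rep [0.4258, -0.2467, 0.09] res [ 0.7  0.7 -0.8 -0.7]
 rep proj [[191.1 206.6]
 [208.3 186.7]] meas (185.3, 194) (207, 173.3)
[ 0.428 -0.246  0.131] rep [0.4258, -0.2467, 0.09] res [ 0.7  0.7 -0.8 -0.7]
 rep proj [[189.9 207.9]
 [209.3 185.5]] meas (185.3, 194) (207, 173.3)
[ 0.34  -0.318  0.062] rep [0.4258, -0.2467, 0.09] res [ 0.7  0.7 -0.8 -0.7]
 rep proj [[188.7 209.3]
 [210.4 184.3]] meas (185.3, 194) (207, 173.3)
[ 0.425 -0.243  0.124] rep [0.4276, -0.2479, 0.0929] res [ 0.   0.2 -0.  -0.2]
 rep proj [[191.2 197.9]
 [206.6 193.5]] meas (191, 187.3) (206.7, 183.3)
[ 0.272 -0.652  0.214] rep [0.2678, -0.6463, 0.1735] res [-0.  -0.4  0.   0.4]
 rep proj [[ 87.8 117.2]
 [124.  116.5]] meas (80, 104.5) (117, 103)
```

All three views agree. The xy reading is right, but the true tip stands about 35–41 mm above the reported z. So contact with the plunger should come near a reading of 0.031. I'll press under force feedback, which will also calibrate z.

Call:
servo_tool --plan '[{"linear": [0, 0, -1], "delta_rot": [0, 0, 0]}, {"linear": [0, 0, -1], "delta_rot": [0, 0, 0]}, {"linear": [0, 0, -1], "delta_rot": [0, 0, 0]}, {"linear": [0, 0, -1], "delta_rot": [0, 0, 0]}, {"linear": [0, 0, -1], "delta_rot": [0, 0, 0]}, {"linear": [0, 0, -0.5], "delta_rot": [0, 0, 0]}, {"linear": [0, 0, -0.3], "delta_rot": [0, 0, 0]}, {"linear": [0, 0, 0], "delta_rot": [0, 0, 0]}]' --gripper -1

```text
clock: 7.4
eef_pos: [0.4264, -0.2471, 0.033]
eef_rot: [0.685, 0.728, -0.0, -0.0]
force: [-0.7, 0.1, 0.3]
width: 0.0141
grip_force: 0.0
```

Call:
servo_tool --plan '[{"linear": [0, 0, -0.2], "delta_rot": [0, 0, 0]}]'

```text
clock: 7.52
eef_pos: [0.4266, -0.2473, 0.0313]
eef_rot: [0.685, 0.728, 0.0, 0.0]
force: [1.1, -0.3, -0.2]
width: 0.0045
grip_force: 0.0
```

Call:
servo_tool --plan '[{"linear": [0, 0, -0.2], "delta_rot": [0, 0, 0]}]'

```text
clock: 7.65
eef_pos: [0.4266, -0.2473, 0.0292]
eef_rot: [0.685, 0.728, 0.0, 0.0]
force: [-0.1, -0.5, 4.0]
width: 0.0002
grip_force: 1.9
```

Call:
servo_tool --plan '[{"linear": [0, 0, -0.2], "delta_rot": [0, 0, 0]}]'

```text
clock: 7.78
eef_pos: [0.4266, -0.2472, 0.0271]
eef_rot: [0.685, 0.728, 0.0, 0.0]
force: [0.1, 0.6, 4.3]
width: 0.0002
grip_force: 1.9
```

Call:
servo_tool --plan '[{"linear": [0, 0, -0.2], "delta_rot": [0, 0, 0]}]'

```text
clock: 7.9
eef_pos: [0.4266, -0.2472, 0.0251]
eef_rot: [0.685, 0.728, 0.0, 0.0]
force: [0.8, -0.0, 4.1]
width: 0.0002
grip_force: 1.9
```

Call:
servo_tool --plan '[{"linear": [0, 0, -0.2], "delta_rot": [0, 0, 0]}]'

```text
clock: 8.02
eef_pos: [0.4267, -0.2473, 0.0239]
eef_rot: [0.685, 0.728, -0.0, -0.0]
force: [-14.5, 8.9, 58.9]
width: 0.0006
grip_force: 29.4
```

Call:
servo_tool --plan '[{"linear": [0, 0, -0.1], "delta_rot": [0, 0, 0]}]'

```text
clock: 8.15
eef_pos: [0.4268, -0.2474, 0.0239]
eef_rot: [0.685, 0.728, -0.0, -0.0]
force: [-17.6, 10.8, 67.0]
width: 0.0005
grip_force: 33.6
```

Call:
servo_tool --plan '[{"linear": [0, 0, -0.1], "delta_rot": [0, 0, 0]}]'

```text
clock: 8.28
eef_pos: [0.4268, -0.2474, 0.0237]
eef_rot: [0.685, 0.728, -0.0, -0.0]
force: [-22.9, 14.5, 88.5]
width: 0.0005
grip_force: 44.3
```

Call:
servo_tool --plan '[{"linear": [0, 0, 0], "delta_rot": [0, 0, 0]}]'

```text
clock: 8.4
eef_pos: [0.4268, -0.2474, 0.0237]
eef_rot: [0.685, 0.728, -0.0, -0.0]
force: [-20.7, 12.1, 75.1]
width: 0.0002
grip_force: 37.3
```

The plunger is home: hard stop at a reading of 0.0238, which is 64 mm true. So true z = reading + 0.040. Next I lift and go over the block.

Call:
servo_tool --plan '[{"linear": [0, 0, 2], "delta_rot": [0, 0, 0]}, {"linear": [0, 0, 4], "delta_rot": [0, 0, 0]}, {"linear": [0, 0, 4], "delta_rot": [0, 0, 0]}, {"linear": [1.17, 4.25, 0], "delta_rot": [0, 0, -4.26]}, {"linear": [1.17, 4.25, 0], "delta_rot": [0, 0, -4.26]}, {"linear": [1.17, 4.25, 0], "delta_rot": [0, 0, -4.26]}, {"linear": [1.17, 4.25, 0], "delta_rot": [0, 0, -4.26]}, {"linear": [1.17, 4.25, 0], "delta_rot": [0, 0, -4.26]}, {"linear": [1.17, 4.25, 0], "delta_rot": [0, 0, -4.26]}, {"linear": [1.17, 4.25, 0], "delta_rot": [0, 0, -4.26]}, {"linear": [1.17, 4.25, 0], "delta_rot": [0, 0, -4.26]}, {"linear": [1.17, 4.25, 0], "delta_rot": [0, 0, -4.26]}, {"linear": [1.17, 4.25, 0], "delta_rot": [0, 0, -4.26]}, {"linear": [0, 0, 0], "delta_rot": [0, 0, 0]}, {"linear": [0, 0, 0], "delta_rot": [0, 0, 0]}]' --gripper 0.2

```text
clock: 10.28
eef_pos: [0.5427, 0.1775, 0.1205]
eef_rot: [0.903, 0.43, -0.001, -0.0]
force: [-0.9, 0.2, 0.0]
width: 0.0551
grip_force: 0.0
```

Run:
```python
from station import arm
from h import *
from scipy.spatial.transform import Rotation as R
s=arm.get_state();print(s["eef_pos"],R.from_quat(s["eef_rot"]).as_matrix()[:,1],s["width"],s["clock"])
i=arm.get_image("scene");S0=pickle.load(open("scene0.pkl","rb"))
for k in(S0,i):
    c=blob(k,(4,150,110),(18,255,255),(185,190,225,225));print(cv2.boundingRect(c),cv2.contourArea(c))
```

```text
[0.54272908 0.17752363 0.12051583] [ 7.76767487e-01 -6.29787237e-01 -5.54388164e-04] 0.055095860619385865 10.275
(195, 199, 13, 11) 96.0
(195, 201, 13, 11) 93.5
```

Call:
servo_tool --plan '[{"linear": [0.05, 0, -2.5], "delta_rot": [0, 0, 0]}, {"linear": [0, 0, -2.5], "delta_rot": [0, 0, 0]}, {"linear": [0, 0, -2.5], "delta_rot": [0, 0, 0]}, {"linear": [0, 0, -2], "delta_rot": [0, 0, 0]}, {"linear": [0, 0, -1.5], "delta_rot": [0, 0, 0]}, {"linear": [0, 0, -0.7], "delta_rot": [0, 0, 0]}, {"linear": [0, 0, -0.5], "delta_rot": [0, 0, 0]}, {"linear": [0, 0, -0.25], "delta_rot": [0, 0, 0]}, {"linear": [0, 0, 0], "delta_rot": [0, 0, 0]}]'

```text
clock: 11.45
eef_pos: [0.544, 0.178, -0.0033]
eef_rot: [0.903, 0.43, 0.0, 0.0]
force: [0.6, -0.4, -0.1]
width: 0.055
grip_force: 0.0
```

Call:
servo_tool --plan '[{"linear": [0, 0, 0], "delta_rot": [0, 0, 0]}, {"linear": [0, 0, 0], "delta_rot": [0, 0, 0]}, {"linear": [0, 0, 0], "delta_rot": [0, 0, 0]}, {"linear": [0, 0, 0], "delta_rot": [0, 0, 0]}, {"linear": [0, 0, 0], "delta_rot": [0, 0, 0]}]' --gripper -1 --force 40

```text
clock: 12.08
eef_pos: [0.5439, 0.1779, -0.0034]
eef_rot: [0.903, 0.43, 0.0, 0.0]
force: [-0.0, -0.8, 1.5]
width: 0.0196
grip_force: 40.0
```

The block is gripped at 19.6 mm. Its underside is at reading + 0.0074, so contact with the sample comes at a reading of about 0.0646 and half-way down at about 0.0586. Now I lift and carry it to above the yellow end.

Call:
servo_tool --plan '[{"linear": [0, 0, 1.8], "delta_rot": [0, 0, 0]}, {"linear": [0, 0, 2.5], "delta_rot": [0, 0, 0]}, {"linear": [0, 0, 2.5], "delta_rot": [0, 0, 0]}, {"linear": [0, 0, 2.5], "delta_rot": [0, 0, 0]}, {"linear": [0, 0, 2.5], "delta_rot": [0, 0, 0]}, {"linear": [-0.27, -4.31, 0], "delta_rot": [0, 0, 3.98]}, {"linear": [-0.27, -4.31, 0], "delta_rot": [0, 0, 3.98]}, {"linear": [-0.27, -4.31, 0], "delta_rot": [0, 0, 3.98]}, {"linear": [-0.27, -4.31, 0], "delta_rot": [0, 0, 3.98]}, {"linear": [-0.27, -4.31, 0], "delta_rot": [0, 0, 3.98]}, {"linear": [-0.27, -4.31, 0], "delta_rot": [0, 0, 3.98]}, {"linear": [-0.27, -4.31, 0], "delta_rot": [0, 0, 3.98]}, {"linear": [-0.27, -4.31, 0], "delta_rot": [0, 0, 3.98]}, {"linear": [-0.27, -4.31, 0], "delta_rot": [0, 0, 3.98]}, {"linear": [-0.27, -4.31, 0], "delta_rot": [0, 0, 3.98]}, {"linear": [-0.27, -4.31, 0], "delta_rot": [0, 0, 3.98]}, {"linear": [0, 0, 0], "delta_rot": [0, 0, 0]}, {"linear": [0, 0, 0], "delta_rot": [0, 0, 0]}]'

```text
clock: 14.32
eef_pos: [0.5139, -0.2959, 0.115]
eef_rot: [0.678, 0.735, 0.0, -0.0]
force: [0.0, 0.8, -1.5]
width: 0.0194
grip_force: 40.0
```

Run:
```python
from station import arm
from h import *
s=arm.get_state();print(s["eef_pos"],s["eef_rot"],s["force"])
t=arm.get_image("top");c=arm.get_image("scene");pickle.dump([t,c],open("r2.pkl","wb"))
o=np.hstack([cv2.resize(t["pixels"][190:310,410:560],(400,320),interpolation=2),cv2.resize(c["pixels"][140:260,110:260],(400,320),interpolation=2)])
cv2.imwrite("pics/c6.png",o)
```

```text
[ 0.51387224 -0.29590394  0.11502786] [ 6.77966006e-01  7.35093250e-01  4.07454298e-05 -8.49893228e-05] [ 0.00533814  0.76399408 -1.48662584]
```

View pics/c6.png

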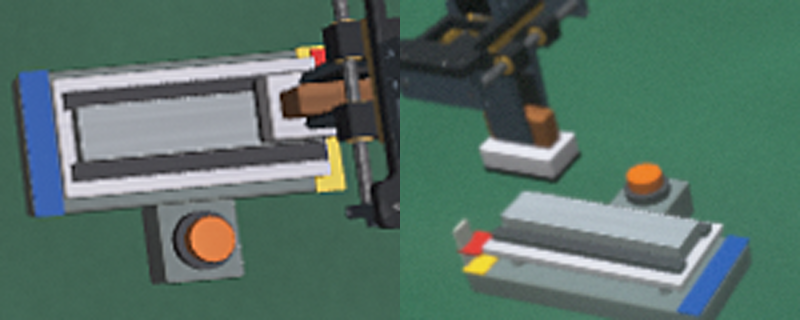

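The block is held level above the yellow end, lined up with the sample; the plunger is visibly lower. I'll lower it gently.

Call:
servo_tool --plan '[{"linear": [0.06, 0, -1], "delta_rot": [0, 0, 0]}, {"linear": [0, 0, -1], "delta_rot": [0, 0, 0]}, {"linear": [0, 0, -1], "delta_rot": [0, 0, 0]}, {"linear": [0, 0, -1], "delta_rot": [0, 0, 0]}, {"linear": [0, 0, -0.6], "delta_rot": [0, 0, 0]}, {"linear": [0, 0, -0.2], "delta_rot": [0, 0, 0]}, {"linear": [0, 0, -0.2], "delta_rot": [0, 0, 0]}, {"linear": [0, 0, 0], "delta_rot": [0, 0, 0]}]'

```text
clock: 15.42
eef_pos: [0.5149, -0.2963, 0.0647]
eef_rot: [0.678, 0.735, 0.0, 0.0]
force: [-0.7, 0.5, -3.0]
width: 0.0195
grip_force: 40.0
```

Call:
servo_tool --plan '[{"linear": [0, 0, -0.2], "delta_rot": [0, 0, 0]}, {"linear": [0, 0, 0], "delta_rot": [0, 0, 0]}]'

```text
clock: 15.68
eef_pos: [0.515, -0.2964, 0.0628]
eef_rot: [0.678, 0.735, 0.0, 0.0]
force: [0.0, 0.3, 1.7]
width: 0.0197
grip_force: 40.0
```

Call:
servo_tool --plan '[{"linear": [0, 0, -0.2], "delta_rot": [0, 0, 0]}, {"linear": [0, 0, 0], "delta_rot": [0, 0, 0]}]'

```text
clock: 15.92
eef_pos: [0.515, -0.2964, 0.0607]
eef_rot: [0.678, 0.735, 0.0, 0.0]
force: [-0.0, -0.3, 3.7]
width: 0.0199
grip_force: 40.0
```

Load is rising as the spring law says: about 2.7 mm down now. I'll take it to about 5.5 mm.

Call:
servo_tool --plan '[{"linear": [0, 0, -0.15], "delta_rot": [0, 0, 0]}, {"linear": [0, 0, -0.1], "delta_rot": [0, 0, 0]}, {"linear": [0, 0, 0], "delta_rot": [0, 0, 0]}, {"linear": [0, 0, 0], "delta_rot": [0, 0, 0]}]'

```text
clock: 16.42
eef_pos: [0.515, -0.2964, 0.0584]
eef_rot: [0.678, 0.735, 0.0, 0.0]
force: [-0.6, 0.3, 7.1]
width: 0.0198
grip_force: 40.0
```

Run:
```python
from station import arm
import numpy as np,pickle,cv2
f=[];P=[]
for k in range(6):
    i=arm.get_image("top");s=arm.get_state();f.append(s["force"])
print(np.mean(f,0),np.std(f,0),s["moment"],s["eef_pos"])
```

```text
[-1.03743729  0.38777258  7.33487752] [0.35810152 0.46757268 0.49235728] [ 0.13459776  0.22338997 -0.04597022] [ 0.51499365 -0.29635158  0.05841029]
```

Call:
servo_tool --plan '[{"linear": [-0.02, 0.25, 0], "delta_rot": [0, 0, 0]}, {"linear": [-0.04, 0.5, 0], "delta_rot": [0, 0, 0]}, {"linear": [-0.04, 0.5, 0], "delta_rot": [0, 0, 0]}, {"linear": [-0.04, 0.5, 0], "delta_rot": [0, 0, 0]}]'

```text
clock: 17.23
eef_pos: [0.5144, -0.2796, 0.0589]
eef_rot: [0.678, 0.736, 0.0, 0.001]
force: [0.6, -4.8, 6.6]
width: 0.0199
grip_force: 40.0
```

Call:
servo_tool --plan '[{"linear": [-0.04, 0.5, 0], "delta_rot": [0, 0, 0]}, {"linear": [-0.04, 0.5, 0], "delta_rot": [0, 0, 0]}, {"linear": [-0.04, 0.5, 0], "delta_rot": [0, 0, 0]}, {"linear": [-0.04, 0.5, 0], "delta_rot": [0, 0, 0]}]'

```text
clock: 17.73
eef_pos: [0.5128, -0.2596, 0.0588]
eef_rot: [0.678, 0.735, 0.0, 0.001]
force: [0.7, -5.3, 7.3]
width: 0.0199
grip_force: 40.0
```

Call:
servo_tool --plan '[{"linear": [-0.04, 0.5, 0], "delta_rot": [0, 0, 0]}, {"linear": [-0.04, 0.5, 0], "delta_rot": [0, 0, 0]}, {"linear": [-0.04, 0.5, 0], "delta_rot": [0, 0, 0]}, {"linear": [-0.04, 0.5, 0], "delta_rot": [0, 0, 0]}, {"linear": [-0.04, 0.5, 0], "delta_rot": [0, 0, 0]}, {"linear": [-0.04, 0.5, 0], "delta_rot": [0, 0, 0]}]'

```text
clock: 18.48
eef_pos: [0.5105, -0.2295, 0.0588]
eef_rot: [0.677, 0.736, 0.0, 0.001]
force: [1.5, -4.5, 7.2]
width: 0.0197
grip_force: 40.0
```

Call:
servo_tool --plan '[{"linear": [-0.04, 0.5, 0], "delta_rot": [0, 0, 0]}, {"linear": [-0.04, 0.5, 0], "delta_rot": [0, 0, 0]}, {"linear": [-0.04, 0.5, 0], "delta_rot": [0, 0, 0]}, {"linear": [-0.04, 0.5, 0], "delta_rot": [0, 0, 0]}, {"linear": [-0.04, 0.5, 0], "delta_rot": [0, 0, 0]}, {"linear": [-0.04, 0.5, 0], "delta_rot": [0, 0, 0]}, {"linear": [-0.04, 0.5, 0], "delta_rot": [0, 0, 0]}, {"linear": [-0.04, 0.5, 0], "delta_rot": [0, 0, 0]}, {"linear": [-0.02, 0.25, 0], "delta_rot": [0, 0, 0]}, {"linear": [0, 0, 0], "delta_rot": [0, 0, 0]}, {"linear": [0, 0, 0], "delta_rot": [0, 0, 0]}, {"linear": [0, 0, 0], "delta_rot": [0, 0, 0]}]'

```text
clock: 19.98
eef_pos: [0.507, -0.1867, 0.0587]
eef_rot: [0.678, 0.735, 0.0, 0.001]
force: [1.4, -2.1, 7.4]
width: 0.0199
grip_force: 40.0
```

Stroke done at a steady 5.5–6 mm. I lift off and return to the tray.

Call:
servo_tool --plan '[{"linear": [0, 0, 1], "delta_rot": [0, 0, 0]}, {"linear": [0, 0, 2], "delta_rot": [0, 0, 0]}, {"linear": [0, 0, 3], "delta_rot": [0, 0, 0]}, {"linear": [0.37, 3.65, 0], "delta_rot": [0, 0, -4.38]}, {"linear": [0.37, 3.65, 0], "delta_rot": [0, 0, -4.38]}, {"linear": [0.37, 3.65, 0], "delta_rot": [0, 0, -4.38]}, {"linear": [0.37, 3.65, 0], "delta_rot": [0, 0, -4.38]}, {"linear": [0.37, 3.65, 0], "delta_rot": [0, 0, -4.38]}, {"linear": [0.37, 3.65, 0], "delta_rot": [0, 0, -4.38]}, {"linear": [0.37, 3.65, 0], "delta_rot": [0, 0, -4.38]}, {"linear": [0.37, 3.65, 0], "delta_rot": [0, 0, -4.38]}, {"linear": [0.37, 3.65, 0], "delta_rot": [0, 0, -4.38]}, {"linear": [0.37, 3.65, 0], "delta_rot": [0, 0, -4.38]}, {"linear": [0, 0, 0], "delta_rot": [0, 0, 0]}, {"linear": [0, 0, 0], "delta_rot": [0, 0, 0]}]'

```text
clock: 21.85
eef_pos: [0.5424, 0.1785, 0.1179]
eef_rot: [0.903, 0.43, -0.0, -0.0]
force: [-1.2, 0.2, -3.4]
width: 0.0199
grip_force: 40.0
```

Call:
servo_tool --plan '[{"linear": [0, 0, -2], "delta_rot": [0, 0, 0]}, {"linear": [0, 0, -2.5], "delta_rot": [0, 0, 0]}, {"linear": [0, 0, -2.5], "delta_rot": [0, 0, 0]}, {"linear": [0, 0, -2], "delta_rot": [0, 0, 0]}, {"linear": [0, 0, -1], "delta_rot": [0, 0, 0]}, {"linear": [0, 0, -0.7], "delta_rot": [0, 0, 0]}, {"linear": [0, 0, -0.5], "delta_rot": [0, 0, 0]}, {"linear": [0, 0, -0.4], "delta_rot": [0, 0, 0]}, {"linear": [0, 0, -0.2], "delta_rot": [0, 0, 0]}, {"linear": [0, 0, 0], "delta_rot": [0, 0, 0]}]'

```text
clock: 23.1
eef_pos: [0.543, 0.1789, 0.0001]
eef_rot: [0.903, 0.43, 0.0, 0.0]
force: [0.1, -0.1, -2.6]
width: 0.0197
grip_force: 40.0
```

Call:
servo_tool --plan '[{"linear": [0, 0, -0.1], "delta_rot": [0, 0, 0]}, {"linear": [0, 0, 0], "delta_rot": [0, 0, 0]}]'

```text
clock: 23.35
eef_pos: [0.543, 0.1788, -0.0009]
eef_rot: [0.903, 0.43, 0.0, 0.0]
force: [0.5, 0.4, -3.1]
width: 0.0201
grip_force: 40.0
```

Call:
servo_tool --plan '[{"linear": [0, 0, -0.1], "delta_rot": [0, 0, 0]}, {"linear": [0, 0, 0], "delta_rot": [0, 0, 0]}]'

```text
clock: 23.6
eef_pos: [0.5429, 0.1788, -0.002]
eef_rot: [0.903, 0.43, -0.0, -0.0]
force: [0.1, -0.2, -1.6]
width: 0.0197
grip_force: 40.0
```

Call:
servo_tool --plan '[{"linear": [0, 0, -0.1], "delta_rot": [0, 0, 0]}, {"linear": [0, 0, 0], "delta_rot": [0, 0, 0]}]'

```text
clock: 23.85
eef_pos: [0.5428, 0.1788, -0.0031]
eef_rot: [0.903, 0.43, -0.0, -0.0]
force: [-0.5, -0.8, -2.9]
width: 0.0199
grip_force: 40.0
```

Call:
servo_tool --plan '[{"linear": [0, 0, -0.05], "delta_rot": [0, 0, 0]}, {"linear": [0, 0, 0], "delta_rot": [0, 0, 0]}]'

```text
clock: 24.1
eef_pos: [0.543, 0.1788, -0.0034]
eef_rot: [0.903, 0.43, 0.0, 0.0]
force: [-0.7, -0.4, -1.1]
width: 0.0196
grip_force: 40.0
```

Call:
servo_tool --plan '[{"linear": [0, 0, -0.05], "delta_rot": [0, 0, 0]}, {"linear": [0, 0, 0], "delta_rot": [0, 0, 0]}]'

```text
clock: 24.35
eef_pos: [0.543, 0.1788, -0.0035]
eef_rot: [0.903, 0.43, -0.0, -0.0]
force: [-3.7, -2.3, 7.8]
width: 0.0199
grip_force: 40.0
```

On the floor. I release slowly (partial opening), then lift and check.

Call:
servo_tool --plan '[{"linear": [0, 0, 0], "delta_rot": [0, 0, 0]}, {"linear": [0, 0, 0], "delta_rot": [0, 0, 0]}, {"linear": [0, 0, 0], "delta_rot": [0, 0, 0]}, {"linear": [0, 0, 0], "delta_rot": [0, 0, 0]}, {"linear": [0, 0, 1], "delta_rot": [0, 0, 0]}, {"linear": [0, 0, 2], "delta_rot": [0, 0, 0]}, {"linear": [0, 0, 3], "delta_rot": [0, 0, 0]}, {"linear": [0, 0, 4], "delta_rot": [0, 0, 0]}, {"linear": [0, 0, 4], "delta_rot": [0, 0, 0]}, {"linear": [-1, -4, 2], "delta_rot": [0, 0, 0]}, {"linear": [-1, -4, 0], "delta_rot": [0, 0, 0]}, {"linear": [-1, -4, 0], "delta_rot": [0, 0, 0]}, {"linear": [0, 0, 0], "delta_rot": [0, 0, 0]}, {"linear": [0, 0, 0], "delta_rot": [0, 0, 0]}]' --gripper 0.2

```text
clock: 26.1
eef_pos: [0.5134, 0.0591, 0.1571]
eef_rot: [0.903, 0.429, 0.001, 0.0]
force: [0.3, 0.5, 0.2]
width: 0.0545
grip_force: 0.0
```

Run:
```python
from station import arm
from h import *
t=arm.get_image("top");c=arm.get_image("scene");print(arm.get_state()["clock"],arm.get_state()["eef_pos"])
o=np.hstack([cv2.resize(t["pixels"][150:310,210:410],(400,320),interpolation=2),cv2.resize(c["pixels"][190:350,130:400],(400,237),interpolation=2)[:237].repeat(1,0) if 0 else cv2.resize(c["pixels"][180:350,130:400],(400,320),interpolation=2)])
cv2.imwrite("pics/c7.png",o)
```

```text
26.2 [0.51333304 0.05955818 0.15656595]
```

View pics/c7.png

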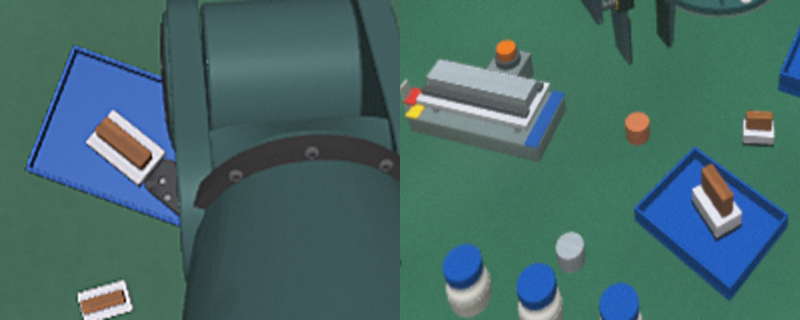

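The block lies flat and released in the small tray (scene crop 715,205). The sample is back up, the discs and jars are unmoved, and the gripper is clear.

```bash
python3 -c "
from station import arm
print(arm.sign_off())"
```

```text
the job is handed in; nothing more can be done
None
```

Job handed in at 26 s, with no verdict returned: plunger pressed to its stop, stroke made yellow to blue with the cradle an estimated 5.5–6 mm down (from the wrist force), and the block set back flat in the small tray with nothing else seen to move.

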